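# Put a stray handful back into the condiment station

## Task

A mixed handful has been left along the front of the counter: put each thing back where its kind is kept. The sachet with the red band goes into the wooden box of red sachets and the one with the blue band into the wooden box of blue sachets; in the wooden organiser the wrapped cutlery goes flat into the channel on top of the cutlery already there, the loose sauce cup goes upright into the stack of cups, and the salt shaker stands in its square well. Do not tip the salt shaker over on the way, and leave the two boxes, the bottle and the can standing where they are.

Things in the scene. Friction and masses are not known exactly. Their poses are not given: they have to be found in the camera images.
- red_sachet: Loose condiment sachet, white with a red band, a flat pillow 56 (its x) x 34 (its y) x 16 mm, 12 g; lies flat. Origin: centre of its underside, z up.
- blue_sachet: Loose condiment sachet, white with a blue band, same form: 56 (x) x 34 (y) x 16 mm, 12 g; lies flat. Origin: centre of its underside, z up.
- cutlery: Loose paper-wrapped cutlery set, white with a brown paper band, a flat bar 24 (x) x 150 (y, its length) x 9 mm, 20 g; lies flat. Origin: centre of its underside, z up. The two ends are alike.
- cup: Loose black plastic sauce cup, open upward, 51 mm across the rim, about 36 mm across the base, 29 mm tall, 12 g. Origin: centre of its underside, z up.
- salt: Salt shaker, pale grey faceted body about 40 mm across with a domed top with holes, 81 mm tall, 130 g, standing; grasp the body, 20 to 55 mm above its foot. Origin: centre of its underside, z up.
- red_box: Open pale wood box full of sachets with red bands, 148 (its x) x 118 (y) mm outside, 138 x 108 inside; walls 58 mm high at the back (+y), 44 at the front (-y). The sachets inside lie level, their top 36 mm above the foot over the whole inside: the stray one lies on them. Loose, about 0.45 kg. Origin: centre of the underside, z up.
- blue_box: Open pale wood box full of sachets with blue bands, 148 (its x) x 118 (y) mm outside, 138 x 108 inside; walls 58 mm high at the back (+y), 44 at the front (-y). The sachets inside lie level, their top 36 mm above the foot over the whole inside: the stray one lies on them. Loose, about 0.45 kg. Origin: centre of the underside, z up.
- organiser: Pale wood tray, fixed, 160 (x) x 138 mm; origin underside, +y its back. In its frame, mm: CHANNEL along x, centre (0,40), 42 wide, ends open, walls 32 high, 12 in the middle 80 (for fingers); holds 2 wrapped sets, top z 21, where the next lies along x. CUP STACK (-42,-34): 3 black cups, rim z 47, 48 wide inside; the next nests with its foot at z 27. SALT WELL (42,-34): square, 56 inside, walls z 22, floor z 4.
- ale_bottle: Bystander: brown long-neck bottle, 61 mm across, 230 mm tall, loose. Origin: centre of its foot, z up.
- can: Bystander: drinks can, 53 mm across, 134 mm tall, loose. Origin: centre of its foot, z up.

How it is judged:
By the outcome, as a careful person would: the job done as asked, in the order asked, and still so for the second after the job is handed in, with the robot touching nothing.
It also fails if it takes over 115 s, if anything falls off the work surface, if the arm or the gripper's body presses on something with over 40 N, if the wrist force passes 120 N, or if a joint passes its speed limit or range.

## Robot

A 7-joint arm with a two-finger parallel gripper is mounted at the origin on the work surface; the furniture and walls round the work are solid. World frame = base frame: x ahead of the robot, y to its left, z up, the work surface at z = 0. Lengths are in m, angles in rad, forces in N, time in s.
With the tool pointing down it reaches from about 0.4 to 0.85 m from the base axis. Payload 10.4 kg.
Tool frame: the origin (TCP) lies between the finger pads; the fingertips stand ahead of it and the grasp point (between the pads) lies 5 mm behind it (manip.tip_extent is the z of the fingertips in the tool frame, in m); z points along the fingers, y is the line along which they close (so a half turn about z gives the same grasp; the last joint's range is limited). The gripper opens to 85 mm and grips with 20 to 120 N. Pads are 22 mm wide; open, the fingers measure 114 mm over their backs; the gripper's body (76 mm by 85 mm) begins 54 mm behind the grasp point. The pads swing forward as they close: fully open they stand 13 mm farther back than shut.
Start: joints at [1.082, 0.332, -0.065, 1.46, 0.022, 1.35, -0.088], TCP at [0.281, -0.558, 0.218] pointing down, gripper open.
Joint ranges: [-2.6, 2.6], [-0.5, 2.12], [-1.47, 1.34], [0.16, 2.42], [-1.27, 4.41], [0.06, 2.06], [-2.6, 2.6]. Speed limits (rad/s): [2.22, 2.22, 2.79, 2.79, 3.14, 3.14, 3.14].

## Interface

Orientations are given as a unit quaternion [x, y, z, w].
In Python, from workcell import status, viewer, manip gives the robot as it stands.
- The arm moves only by the tool play_rows, never from a script. Its argument "plan" is one flat list of numbers, 7 for each row, row after row: the turn, a rotation vector about the tool's x, y, z in degrees, then the shift along the tool's x, y, z in m, then the opening, from 0 (shut) to 1 (fully open). In form: [ax, ay, az, dx, dy, dz, grip, ax, ay, az, dx, dy, dz, grip, ...]. A call has 1 to 20 rows; each row is the pose to reach, as a shift and turn from the pose commanded when the call began, along the tool's axes at that moment; what a row does not reach only later rows make up. A row lasts 1/8 s, in which the tool goes at most 62.5 mm and 10.7 degrees, less where a joint would pass 70% of its speed; a pose out of reach is approached as far as the arm can. A call with a gripper value outside its range is refused whole. The fingers move at their own pace and stop on an object; "squeeze" is the grip in N (left out, the last holds). Time passes only in rows, so rows that repeat a pose let the fingers close. It gives the time, the measured TCP pose, the force, the opening and the grip force at its end, in the units of the state.
- status.get_obs(): the state, without advancing time (a new reading comes with each control period).
- viewer.camera(name): name is "scene" or "top"; returns the picture (420x560x3 uint8, red, green, blue); there is no depth.
- viewer.camera_model(name): a dict with "fx", "fy", "cx", "cy" (pixels), "R" (3x3) and "t" (3): a world point X has camera coordinates R X + t. Camera axes: x right, y down, z forward; pixel columns grow to the right and rows downward; lengths in m; the calibration is good to about 2 mm. A picture is of the moment at which its call begins. camera_model takes no time and is no camera call.
- manip.hand_in(): hands the job in; it is judged then, once.
The state is a dict: "clock": time; "joint_pos": joint angles; "joint_velocities": joint speeds; "tau": joint torques, N m; "position": TCP position; "ee_rot": TCP orientation; "ft_force": force on the tool from outside, world axes, zero at the start; "torque": the same for the moment, N m; "grip_width": opening from 0.0 (shut) to 1.0 (fully open); "grasp_force": force on a finger pad.
Only numpy, scipy, OpenCV 4.12 (cv2) and the standard library are available. Lean on these libraries where they do the work, as an engineer would, in place of code of your own. Each camera call takes 0.05 s, during which the arm holds its last target. There are 200 camera calls.

## Working session

There is one attempt and no reset: what is moved stays moved. The work goes in short steps, Python scripts to look and compute and a tool call to move; the robot and the scene stay as the last step left them, time stands still between calls to the robot, and variables do not carry over. Pictures are saved under pics/ and viewed, at most 14 in all, crops included, and the job is handed in when it is done.

Besides the shell and the picture viewer there is one more tool, called after "Call:" in YAML: its name, and indented under it one key for each argument. play_rows: Moves the arm, as the interface text tells. Its arguments: {"type":"object","properties":{"plan":{"type":"array","items":{"type":"number"}},"squeeze":{"type":"number"}},"required":["plan"]}

```bash
mkdir -p pics; ls; python3 - <<'E'
from workcell import status, viewer, manip
import cv2,numpy as np
for n in("scene","top"):
    im=viewer.camera(n); cv2.imwrite(f"pics/{n}0.png",im[:,:,::-1]); np.save(n,im)
    m=viewer.camera_model(n); print({k:np.round(v,4).tolist() for k,v in m.items()})
print(status.get_obs(), manip.tip_extent)
E
```

```text
pics
{'fx': 418.1839, 'fy': 418.1839, 'cx': 279.5631, 'cy': 206.5724, 'R': [[0.8425, -0.5385, 0.012], [-0.2428, -0.3996, -0.8839], [0.4808, 0.7418, -0.4675]], 't': [-0.4315, 0.1657, 0.8753]}
{'fx': 523.747, 'fy': 523.747, 'cx': 285.0827, 'cy': 207.9113, 'R': [[0.0142, -0.9998, -0.0115], [-0.9978, -0.0134, -0.0646], [0.0644, 0.0123, -0.9978]], 't': [-0.0104, 0.5308, 1.1494]}
{'clock': 0.1, 'joint_pos': array([ 1.08240799,  0.3328249 , -0.06473166,  1.46084672,  0.02158331,
        1.34989926, -0.08852096]), 'joint_velocities': array([-1.32193036e-03, -6.92164700e-04, -1.00380254e-03, -4.22362858e-03,
       -1.57612512e-03, -8.66980276e-04,  2.60018235e-05]), 'tau': array([ 1.21929843e-03, -6.26744556e+01,  4.90115513e-02, -3.92433393e+01,
        1.61982793e-02,  6.92737973e-03, -9.41688404e-05]), 'position': array([ 0.28056637, -0.55809503,  0.21729051]), 'ee_rot': array([ 9.72999509e-01,  2.30806290e-01, -1.63028300e-04, -6.20739691e-04]), 'ft_force': array([-0.07606963,  0.87143867,  0.23670435]), 'torque': array([ 0.02340119, -0.03113772, -0.0082717 ]), 'grasp_force': 0.0, 'grip_width': 0.9963939525967657} 0.014
```

View pics/scene0.png

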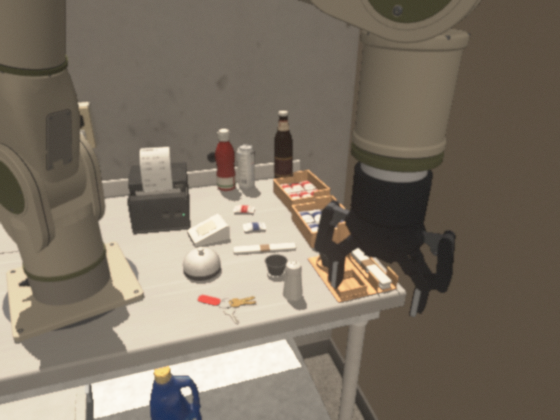

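View pics/top0.png

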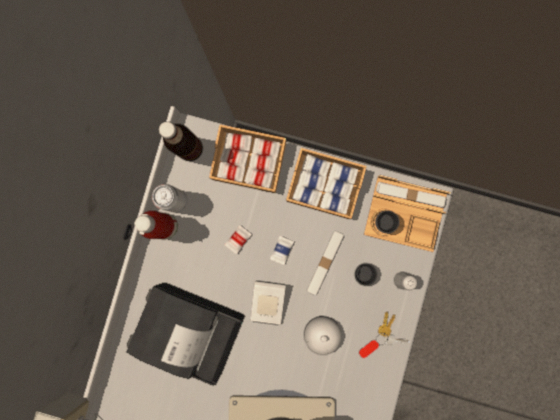

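The top view shows red sachet (238,239), blue (282,250), cutlery (326,263), cup (366,274), salt (410,282), boxes (248,158) and (326,183), organiser (405,213). I'll enlarge it and try masks.

```bash
cat > h.py <<'E'
import cv2,numpy as np
from workcell import status, viewer, manip
def ray(n,u,v,z):
    m=viewer.camera_model(n);R=np.array(m['R']);t=np.array(m['t'])
    c=-R.T@t; d=R.T@np.array([(u-m['cx'])/m['fx'],(v-m['cy'])/m['fy'],1])
    return c+d*(z-c[2])/d[2]
def proj(n,X):
    m=viewer.camera_model(n);c=np.array(m['R'])@X+m['t']
    return np.array([m['fx']*c[0]/c[2]+m['cx'],m['fy']*c[1]/c[2]+m['cy']])
E
python3 - <<'E'
from h import *
im=np.load("top.npy")
c=cv2.resize(im[115:300,205:455],None,fx=3.2,fy=3.2,interpolation=cv2.INTER_CUBIC)
cv2.imwrite("pics/top0c.png",c[:,:,::-1])
hsv=cv2.cvtColor(im,cv2.COLOR_RGB2HSV)
print("table",im[230,262],im[300,335],"white",im[248,332], im[280,320])
def comps(m,name,lo):
    n,l,s,ce=cv2.connectedComponentsWithStats(m.astype(np.uint8))
    for i in range(1,n):
        if s[i,4]>=lo:
            p=np.argwhere(l==i)[:,::-1].astype(np.float32)
            print(name,s[i],np.round(ce[i],1),cv2.minAreaRect(p))
H,S,V=cv2.split(hsv)
comps(((H<8)|(H>172))&(S>130)&(V>90),"red",15)
comps((H>105)&(H<130)&(S>80),"blue",15)
comps((S<30)&(V>205),"white",40)
comps((H>8)&(H<22)&(S>100),"wood",60)
comps(V<45,"dark",60)
E
```

```text
table [194 180 162] [193 180 162] white [225 211 190] [223 211 189]
red [227 133  15  47 351] [233.2 156.1] ((232.81082153320312, 156.1351318359375), (9.86393928527832, 46.360511779785156), 9.462322235107422)
red [254 140  18  46 346] [262.1 162.2] ((261.70587158203125, 162.17645263671875), (9.701425552368164, 46.081764221191406), 14.03624439239502)
red [145 212   9   4  22] [148.9 213.5] ((149.0, 213.50003051757812), (8.497057914733887, 2.683281421661377), 26.56505012512207)
red [143 233  10   6  38] [147.5 235.1] ((147.4807891845703, 235.09617614746094), (8.825225830078125, 4.706787109375), 11.309932708740234)
red [231 232  15  14 108] [238.2 238.6] ((238.1599884033203, 238.62001037597656), (14.200000762939453, 7.600000381469727), 36.869895935058594)
red [359 340  20  18 187] [368.4 348.7] ((368.36590576171875, 348.7073059082031), (9.05807876586914, 20.927284240722656), 51.34019470214844)
blue [312 163   7  11  44] [315.1 168.7] ((315.4482727050781, 168.3793182373047), (5.199469566345215, 9.656157493591309), 21.801406860351562)
blue [333 169  14  40 130] [339.2 187.2] ((338.4000244
[... 1326 characters left out ...]
  37 667] [186.2 145.3] ((184.77682495117188, 143.20852661132812), (37.28679275512695, 27.557655334472656), 32.905242919921875)
dark [287 138 273  78 595] [426.5 177.6] ((422.9786376953125, 176.576904296875), (282.6858825683594, 2.571063280105591), 15.541594505310059)
dark [378 212  19  18  79] [385.9 217.3] ((385.78472900390625, 218.96717834472656), (14.136455535888672, 19.211082458496094), 64.98310089111328)
dark [156 284  88  37 696] [198.  300.7] ((198.892822265625, 302.76519775390625), (92.09949493408203, 11.362028121948242), 22.011287689208984)
dark [212 322  29  60 322] [226.2 351.1] ((226.08621215820312, 351.53448486328125), (5.385164737701416, 63.69350051879883), 21.801406860351562)
```

View pics/top0c.png

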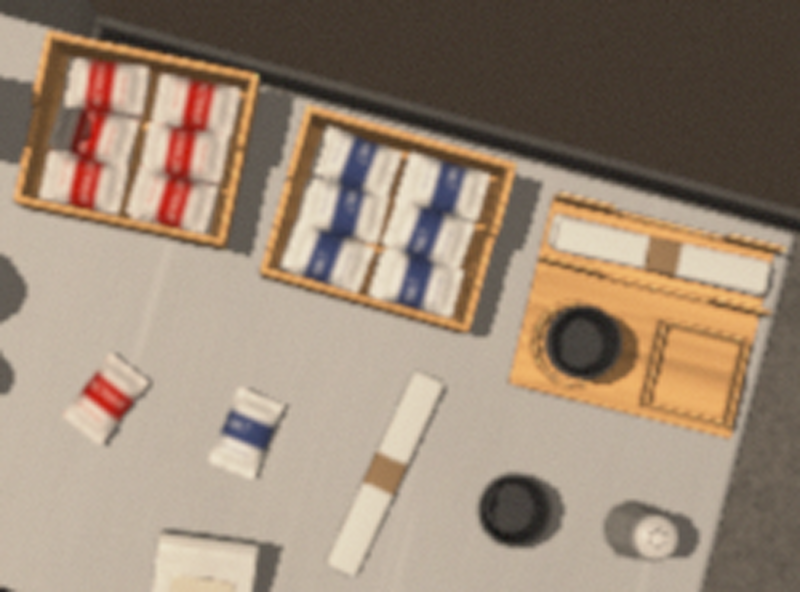

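The crop clearly shows the outlines: red sachet centred at crop (108,398), blue (248,432), cutlery ends (428,379)/(345,568), cup rim (513,510), salt dome (656,537), stack rim (583,342), and the well and boxes. Next I cast these to world.

```bash
python3 - <<'E'
from h import *
def W(c,z): return ray("top",205+(c[0]+.5)/3.2-.5,115+(c[1]+.5)/3.2-.5,z)
def show(n,pts,z,L):
    P=np.array([W(p,zz)[:2] for p,zz in zip(pts,z)])
    e=np.linalg.norm(np.roll(P,-1,0)-P,axis=1)
    a=P[1]-P[0]
    print(n,"ctr",P.mean(0).round(4),"edges",(e*1000).round(),"ang of edge0",np.degrees(np.arctan2(a[1],a[0])).round(1), "edge1",np.degrees(np.arctan2(*(P[2]-P[1])[::-1])).round(1),L)
show("red",[(66,405),(115,352),(150,383),(101,443)],[.008]*4,"56x34")
show("blue",[(209,461),(245,388),(286,403),(253,478)],[.008]*4,"56x34")
show("cut",[(330,564),(413,374),(445,382),(357,575)],[.009]*4,"150x24")
show("redbox",[(16,200),(48,33),(260,75),(223,245)],[.044,.058,.058,.044],"118x148")
show("bluebox",[(262,273),(310,105),(516,165),(470,331)],[.044,.058,.058,.044],"118x148")
show("chan cut",[(552,248),(558,217),(774,263),(767,294)],[.021]*4,"24x150")
show("org",[(510,382),(560,193),(787,247),(731,437)],[.02,.032,.032,.022],"138x160")
show("well",[(650,401),(666,324),(746,341),(728,416)],[.022]*4,"56")
print("cup",W((513,510),.029),"r",np.linalg.norm(W((548,510),.029)-W((478,510),.029)))
print("salt",W((656,537),.078)); print("stack",W((583,342),.047), np.linalg.norm(W((618,342),.047)-W((548,342),.047)))
# scene check
for n,X in dict(cup=W((513,510),.029),salt=W((656,537),.078),stack=W((583,342),.047),red=W((108,398),.016),blue=W((248,432),.016),cut=W((386,473),.009)).items(): print(n,proj("scene",X).round(1))
s=np.load("scene.npy"); c=cv2.resize(s[190:310,220:420],None,fx=4,fy=4,interpolation=cv2.INTER_CUBIC); cv2.imwrite("pics/sc0.png",c[:,:,::-1])
E
```

```text
red ctr [0.4618 0.1006] edges [50. 33. 54. 36.] ang of edge0 -41.8 edge1 -130.6 56x34
blue ctr [0.4376 0.0021] edges [57. 31. 57. 33.] ang of edge0 -25.5 edge1 -109.3 56x34
cut ctr [ 0.4106 -0.0944] edges [144.  23. 147.  20.] ang of edge0 -23.1 edge1 -103.3 150x24
redbox ctr [0.6366 0.0803] edges [115. 147. 117. 145.] ang of edge0 -10.7 edge1 -100.6 118x148
bluebox ctr [ 0.5839 -0.092 ] edges [117. 145. 115. 146.] ang of edge0 -15.3 edge1 -105.7 118x148
chan cut ctr [ 0.5642 -0.2834] edges [ 22. 152.  22. 151.] ang of edge0 -10.7 edge1 -101.4 24x150
org ctr [ 0.5225 -0.2712] edges [134. 159. 136. 156.] ang of edge0 -13.9 edge1 -102.8 138x160
well ctr [ 0.4849 -0.3071] edges [54. 56. 53. 54.] ang of edge0 -11.7 edge1 -101.3 56
cup [ 0.38780397 -0.17961365  0.029     ] r 0.04766959915304647
salt [ 0.37457981 -0.26583594  0.078     ]
stack [ 0.50236978 -0.22379291  0.047     ] 0.04718267107464148
cup [276.  260.3]
salt [293.9 263.6]
stack [330.4 247.8]
red [244.6 206.5]
blue [255.  223.7]
cut [265.1 246.6]
```

View pics/sc0.png

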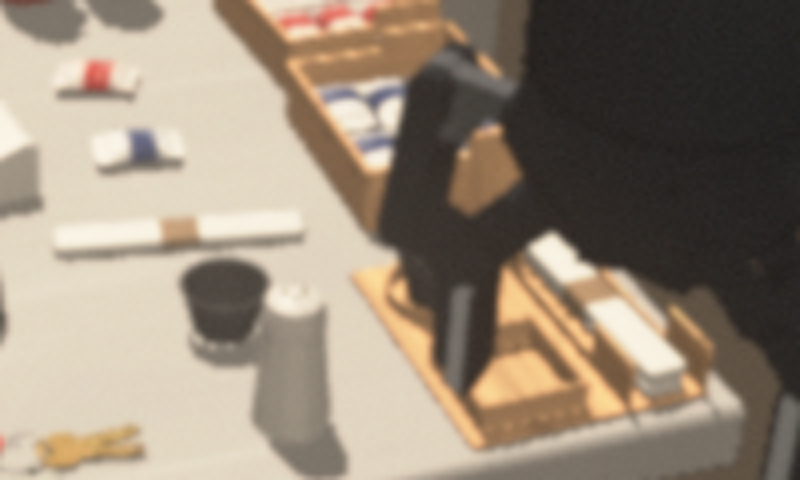

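```bash
cat >> h.py <<'E'
# commanded pose: x,y,z,psi (deg; world heading of tool x, tool down)
def row(a,b):
    p=np.radians(a[3]); d=np.subtract(b[:3],a[:3]); 
    r=[0,0,-(b[3]-a[3]),d[0]*np.cos(p)+d[1]*np.sin(p),d[0]*np.sin(p)-d[1]*np.cos(p),-d[2]]
    return np.round(r,4).tolist()
def now():
    o=status.get_obs(); x,y,z,w=o['ee_rot']
    psi=np.degrees(2*np.arctan2(y,x))
    return o['position'].round(4),psi.round(2),o
E
python3 - <<'E'
from h import *
p,s,o=now();print(p,s)
print(row([.2806,-.5581,.2173,s],[.462,.1006,.15,139]))
E
```

```text
[ 0.2806 -0.5581  0.2173] 26.69
[0.0, 0.0, -112.31, 0.4579, -0.507, 0.0673]
```

Call:
play_rows:
  plan: [0,0,-112.3,0.458,-0.507,0.067,0.55,0,0,-112.3,0.458,-0.507,0.067,0.55,0,0,-112.3,0.458,-0.507,0.067,0.55,0,0,-112.3,0.458,-0.507,0.067,0.55,0,0,-112.3,0.458,-0.507,0.067,0.55,0,0,-112.3,0.458,-0.507,0.067,0.55,0,0,-112.3,0.458,-0.507,0.067,0.55,0,0,-112.3,0.458,-0.507,0.067,0.55,0,0,-112.3,0.458,-0.507,0.067,0.55,0,0,-112.3,0.458,-0.507,0.067,0.55,0,0,-112.3,0.458,-0.507,0.067,0.55,0,0,-112.3,0.458,-0.507,0.067,0.55,0,0,-112.3,0.458,-0.507,0.067,0.55,0,0,-112.3,0.458,-0.507,0.067,0.55,0,0,-112.3,0.458,-0.507,0.067,0.55]
  squeeze: 25

```text
clock: 1.98
position: [0.4623, 0.0991, 0.1511]
ee_rot: [0.351, 0.936, -0.0, 0.0]
ft_force: [-0.2, 0.2, -0.2]
grip_width: 0.55
grasp_force: 0.0
```

```bash
python3 - <<'E'
from h import *
p,s,o=now();print(o['clock'],p,s,o['joint_pos'].round(2),o['grip_width'],manip.tip_extent,o['ee_rot'].round(3))
cv2.imwrite("pics/s1.png",cv2.resize(viewer.camera("scene")[130:330,150:420],None,fx=2.8,fy=2.8)[:,:,::-1])
print(row([*p,s],[.462,.1006,.017,139]))
E
```

```text
1.975 [0.4623 0.0991 0.1511] 138.87 [ 0.44  0.11 -0.78  1.9   0.09  1.16  0.48] 0.5498473693878764 0.014 [ 0.351  0.936 -0.     0.   ]
[0.0, 0.0, -0.13, 0.0012, 0.0009, 0.1341]
```

View pics/s1.png

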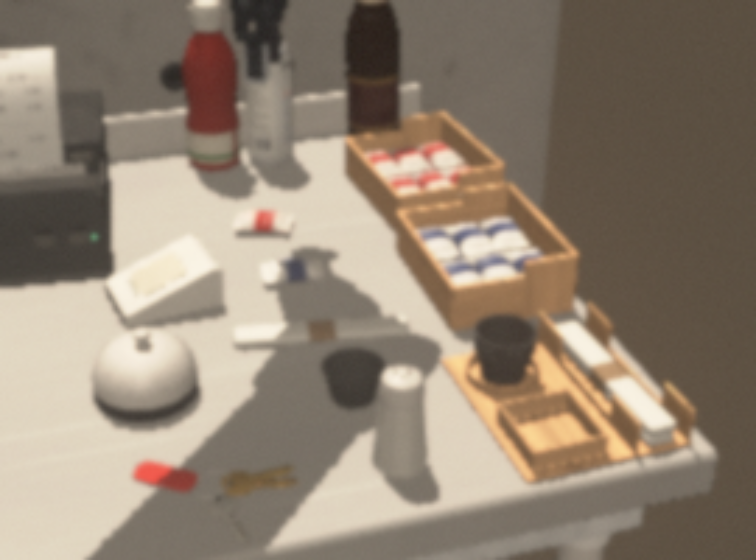

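The fingers hang above the red sachet near crop (260,60), everything is undisturbed. Descending.

Call:
play_rows:
  plan: [0,0,0,0.001,0.001,0.05,0.55,0,0,0,0.001,0.001,0.1,0.55,0,0,0,0.001,0.001,0.12,0.55,0,0,0,0.001,0.001,0.134,0.55,0,0,0,0.001,0.001,0.134,0.55,0,0,0,0.001,0.001,0.134,0.55]

```text
clock: 2.78
position: [0.4629, 0.1017, 0.018]
ee_rot: [0.35, 0.937, 0.0, 0.001]
ft_force: [0.3, 0.6, -0.1]
grip_width: 0.554
grasp_force: 0.0
```

```bash
python3 - <<'E'
from h import *
p,s,o=now();print(o['clock'],p,s,o['ft_force'])
im=viewer.camera("scene")[185:235,215:290]
cv2.imwrite("pics/s2.png",cv2.resize(im,None,fx=8,fy=8,interpolation=cv2.INTER_CUBIC)[:,:,::-1])
E
```

```text
2.775 [0.4629 0.1017 0.018 ] 138.97 [ 0.31283446  0.64386062 -0.09279315]
```

View pics/s2.png

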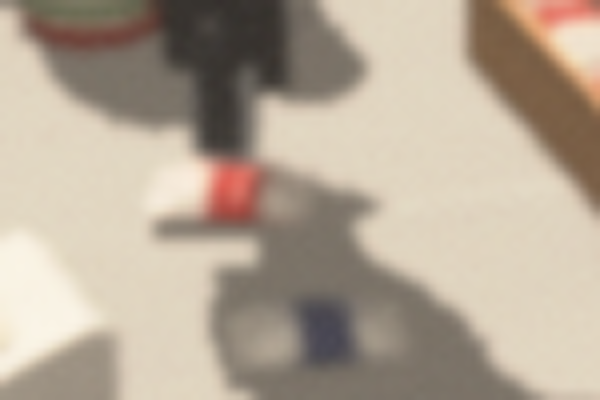

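```bash
python3 - <<'E'
from h import *
p,s,o=now()
y=np.array([np.sin(np.radians(s)),-np.cos(np.radians(s)),0])
for k in(-.024,0,.024):
  for z in(.004,.03,.06): print(k,z,((proj("scene",[p[0]+k*y[0],p[1]+k*y[1],z])-[215,185])*8).round())
for z in(.004,.018): print(proj("scene",[.4623,.0991,.1511+z-.018]))
im=viewer.camera("scene"); cv2.imwrite("pics/s3.png",cv2.resize(im[60:300,130:400],None,fx=2.4,fy=2.4,interpolation=cv2.INTER_CUBIC)[:,:,::-1])
E
```

```text
-0.024 0.004 [227. 231.]
-0.024 0.03 [224. 164.]
-0.024 0.06 [222.  85.]
0 0.004 [242. 198.]
0 0.03 [240. 132.]
0 0.06 [238.  54.]
0.024 0.004 [257. 167.]
0.024 0.03 [255. 102.]
0.024 0.06 [253.  25.]
[244.14925744 166.00990089]
[244.00244929 161.06587742]
```

View pics/s3.png

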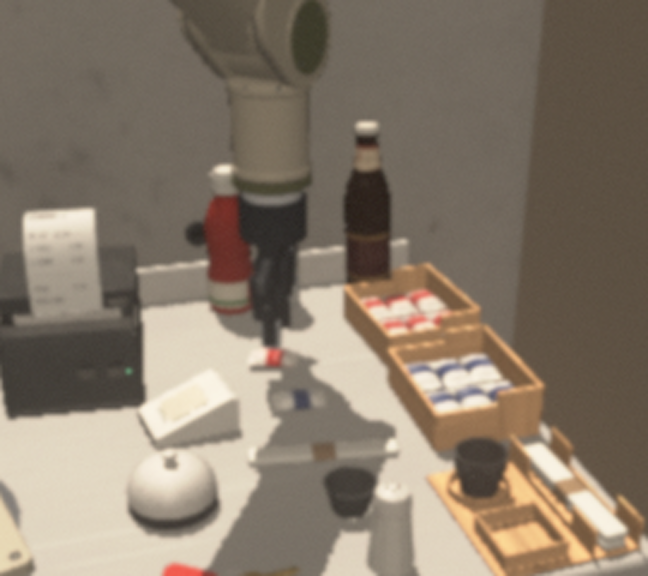

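```bash
python3 - <<'E'
from h import *
p=np.array([.2806,-.5581,.2173]);a=np.radians(26.69)
y=np.array([np.sin(a),-np.cos(a),0])
for k in(-.0425,0,.0425):
  for z in(-.014,0,.02,.1): print(k,z,proj("scene",p+k*y+[0,0,z]).round())
im=np.load("scene.npy")[140:330,290:480]
cv2.imwrite("pics/s4.png",cv2.resize(im,None,fx=3,fy=3,interpolation=cv2.INTER_CUBIC)[:,:,::-1])
E
```

```text
-0.0425 -0.014 [337. 311.]
-0.0425 0 [338. 303.]
-0.0425 0.02 [339. 290.]
-0.0425 0.1 [345. 233.]
0 -0.014 [370. 324.]
0 0 [371. 315.]
0 0.02 [373. 302.]
0 0.1 [382. 244.]
0.0425 -0.014 [405. 338.]
0.0425 0 [407. 329.]
0.0425 0.02 [409. 315.]
0.0425 0.1 [422. 256.]
```

View pics/s4.png

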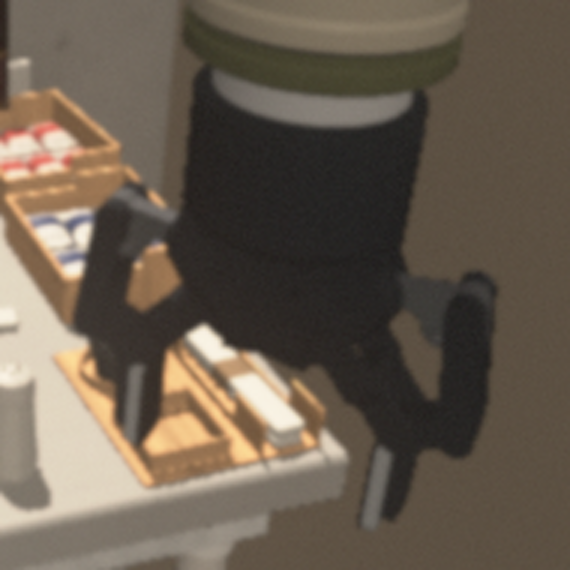

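The light pads' tips at crop (125,445) and (370,528) sit about 20 mm above where I'd expect, so the open tips are behind TCP. I'll descend gently, checking force.

Call:
play_rows:
  plan: [0,0,0,0,0,0.005,0.55,0,0,0,0,0,0.01,0.55,0,0,0,0,0,0.01,0.55]

```text
clock: 3.25
position: [0.4618, 0.1016, 0.0065]
ee_rot: [0.35, 0.937, -0.0, -0.0]
ft_force: [-0.1, -0.4, -0.4]
grip_width: 0.551
grasp_force: 0.0
```

```bash
python3 - <<'E'
from h import *
p,s,o=now();print(o['clock'],p,s,o['ft_force'])
a=viewer.camera("scene")[175:235,205:285];b=viewer.camera("top")[200:260,200:280]
im=np.hstack([a,b])
cv2.imwrite("pics/s5.png",cv2.resize(im,None,fx=5,fy=5,interpolation=cv2.INTER_CUBIC)[:,:,::-1])
E
```

```text
3.25 [0.4618 0.1016 0.0065] 138.99 [-0.14193917 -0.35699348 -0.35355618]
```

View pics/s5.png

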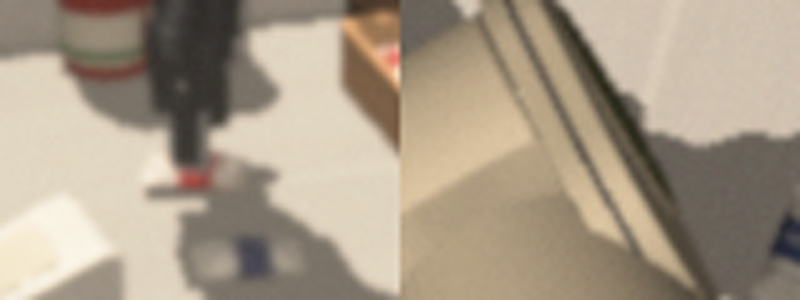

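Call:
play_rows:
  plan: [0,0,0,0,0,0.003,0.55,0,0,0,0,0,0.005,0.55,0,0,0,0,0,0.005,0.55]

```text
clock: 3.72
position: [0.462, 0.1017, 0.0018]
ee_rot: [0.35, 0.937, -0.0, -0.0]
ft_force: [0.6, -0.2, -0.8]
grip_width: 0.55
grasp_force: 0.0
```

Call:
play_rows:
  plan: [0,0,0,0,0,0.002,0.55,0,0,0,0,0,0.005,0.55,0,0,0,0,0,0.005,0.55]

```text
clock: 4.1
position: [0.462, 0.1016, -0.0033]
ee_rot: [0.35, 0.937, -0.0, -0.0]
ft_force: [-0.9, 0.3, 0.0]
grip_width: 0.548
grasp_force: 0.0
```

```bash
python3 - <<'E'
from h import *
p,s,o=now();print(o['clock'],p,s,o['ft_force'])
a=viewer.camera("scene")[185:235,215:275]
cv2.imwrite("pics/s6.png",cv2.resize(a,None,fx=9,fy=9,interpolation=cv2.INTER_CUBIC)[:,:,::-1])
E
```

```text
4.1 [ 0.462   0.1016 -0.0033] 138.99 [-0.91238734  0.26583545  0.04896923]
```

View pics/s6.png

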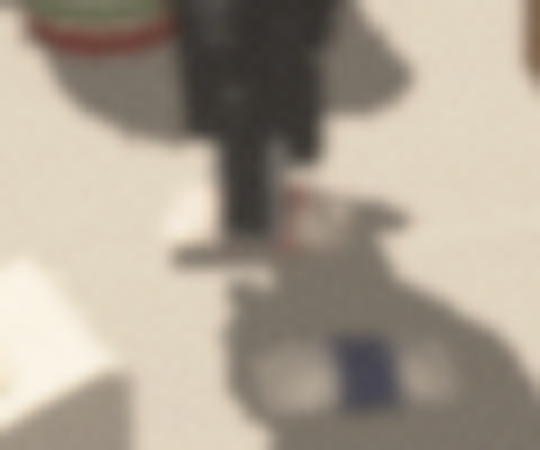

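The near finger now overlaps the sachet side, with its tip at crop y≈240, roughly 8 mm above the table. Closing here.

Call:
play_rows:
  plan: [0,0,0,0,0,0,0.2,0,0,0,0,0,0,0.2,0,0,0,0,0,0,0.2,0,0,0,0,0,0,0.2,0,0,0,0,0,0,0.2]

```text
clock: 4.78
position: [0.4622, 0.1017, -0.0028]
ee_rot: [0.35, 0.937, -0.0, 0.0]
ft_force: [-2.2, -0.6, 6.2]
grip_width: 0.389
grasp_force: 24.3
```

```bash
python3 - <<'E'
from h import *
p,s,o=now();a=[*p,s]
print(row(a,[.6355,.080,.11,169]),row(a,[.6355,.080,.036,169]))
E
```

```text
[0.0, 0.0, -30.01, -0.145, 0.0973, -0.1128] [0.0, 0.0, -30.01, -0.145, 0.0973, -0.0388]
```

Call:
play_rows:
  plan: [0,0,0,0,0,-0.04,0.2,0,0,0,0,0,-0.09,0.2,0,0,-10,-0.045,0.03,-0.113,0.2,0,0,-20,-0.09,0.06,-0.113,0.2,0,0,-30,-0.125,0.084,-0.113,0.2,0,0,-30,-0.145,0.097,-0.113,0.2,0,0,-30,-0.145,0.097,-0.113,0.2,0,0,-30,-0.145,0.097,-0.08,0.2,0,0,-30,-0.145,0.097,-0.06,0.2,0,0,-30,-0.145,0.097,-0.06,0.2]

```text
clock: 6.02
position: [0.6337, 0.0795, 0.0555]
ee_rot: [0.096, 0.995, -0.0, -0.001]
ft_force: [0.3, -0.3, 0.4]
grip_width: 0.388
grasp_force: 24.6
```

```bash
python3 - <<'E'
from h import *
p,s,o=now();print(o['clock'],p,s,o['ft_force'],o['grip_width'])
a=viewer.camera("scene")[140:250,230:380]
cv2.imwrite("pics/s7.png",cv2.resize(a,None,fx=5,fy=5,interpolation=cv2.INTER_CUBIC)[:,:,::-1])
E
```

```text
6.025 [0.6337 0.0795 0.0555] 169.01 [ 0.32872664 -0.25909748  0.38729547] 0.3880158033786663
```

View pics/s7.png

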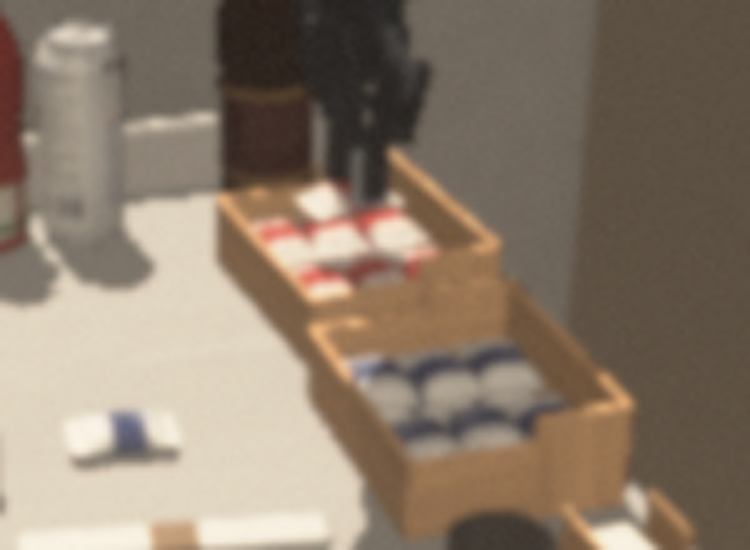

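The sachet hangs inside the red box (crop 340,200) with clear walls. Lower, release, retreat.

Call:
play_rows:
  plan: [0,0,0,0,0,0.012,0.2,0,0,0,0,0,0.018,0.2,0,0,0,0,0,0.018,0.2,0,0,0,0,0,0.018,0.58,0,0,0,0,0,0.018,0.58,0,0,0,0,0,0.018,0.58,0,0,0,0,0,-0.02,0.58,0,0,0,0,0,-0.065,0.58,0,0,0,0,0,-0.065,0.58]

```text
clock: 7.2
position: [0.6373, 0.0805, 0.1261]
ee_rot: [0.096, 0.995, 0.001, 0.003]
ft_force: [0.2, 0.2, -0.5]
grip_width: 0.58
grasp_force: 0.0
```

```bash
python3 - <<'E'
from h import *
p,s,o=now();a=[*p,s];print(a,o['grip_width'])
for z in(.1,-.001): print(row(a,[.4376,.0021,z,155.6]))
E
```

```text
[np.float64(0.6373), np.float64(0.0805), np.float64(0.1261), np.float64(168.99)] 0.5797900198771874
[0.0, 0.0, 13.39, 0.1811, -0.1151, 0.0261]
[0.0, 0.0, 13.39, 0.1811, -0.1151, 0.1271]
```

Call:
play_rows:
  plan: [0,0,13.4,0.181,-0.115,0.02,0.56,0,0,13.4,0.181,-0.115,0.02,0.56,0,0,13.4,0.181,-0.115,0.02,0.56,0,0,13.4,0.181,-0.115,0.02,0.56,0,0,13.4,0.181,-0.115,0.02,0.56,0,0,13.4,0.181,-0.115,0.07,0.56,0,0,13.4,0.181,-0.115,0.09,0.56,0,0,13.4,0.181,-0.115,0.09,0.56,0,0,13.4,0.181,-0.115,0.09,0.56]

```text
clock: 8.32
position: [0.4366, 0.002, 0.0328]
ee_rot: [0.211, 0.977, 0.0, 0.0]
ft_force: [0.4, 0.2, 1.0]
grip_width: 0.561
grasp_force: 0.0
```

```bash
python3 - <<'E'
from h import *
p,s,o=now();a=[*p,s];print(a,o['grip_width'])
print(row(a,[.4376,.0021,-.001,155.6]))
im=viewer.camera("scene");H,S,V=cv2.split(cv2.cvtColor(im,cv2.COLOR_RGB2HSV))
m=((H<8)|(H>172))&(S>130)&(V>80)
n,l,st,ce=cv2.connectedComponentsWithStats(m.astype(np.uint8))
print([(st[i].tolist()) for i in range(1,n) if st[i,4]>8])
E
```

```text
[np.float64(0.4366), np.float64(0.002), np.float64(0.0328), np.float64(155.62)] 0.5609627561109334
[0.0, 0.0, 0.02, -0.0009, 0.0005, 0.0338]
[[215, 142, 19, 35, 546], [298, 183, 7, 6, 22], [300, 192, 6, 4, 12], [198, 295, 22, 10, 135]]
```

Descend to TCP ≈ 0 and close on the blue sachet.

Call:
play_rows:
  plan: [0,0,0,-0.001,0,0.02,0.56,0,0,0,-0.001,0,0.033,0.56,0,0,0,-0.001,0,0.033,0.56,0,0,0,-0.001,0,0.033,0.2,0,0,0,-0.001,0,0.033,0.2,0,0,0,-0.001,0,0.033,0.2,0,0,0,-0.001,0,0.033,0.2,0,0,0,-0.001,0,0.033,0.2]

```text
clock: 9.38
position: [0.437, 0.0011, -0.0003]
ee_rot: [0.211, 0.977, -0.0, 0.0]
ft_force: [-1.8, 0.3, 7.8]
grip_width: 0.381
grasp_force: 25.2
```

```bash
python3 - <<'E'
from h import *
p,s,o=now();a=[*p,s];print(a,o['grip_width'],o['ft_force'])
for z in(.11,.04):print(row(a,[.583,-.092,z,164.5]))
E
```

```text
[np.float64(0.437), np.float64(0.0011), np.float64(-0.0003), np.float64(155.59)] 0.38059744174435106 [-1.82385079  0.32605779  7.81638422]
[0.0, 0.0, -8.91, -0.1714, -0.0244, -0.1103]
[0.0, 0.0, -8.91, -0.1714, -0.0244, -0.0403]
```

Call:
play_rows:
  plan: [0,0,0,0,0,-0.05,0.2,0,0,0,0,0,-0.1,0.2,0,0,-3,-0.05,-0.007,-0.11,0.2,0,0,-6,-0.1,-0.014,-0.11,0.2,0,0,-9,-0.15,-0.022,-0.11,0.2,0,0,-9,-0.171,-0.024,-0.11,0.2,0,0,-9,-0.171,-0.024,-0.11,0.2,0,0,-9,-0.171,-0.024,-0.07,0.2,0,0,-9,-0.171,-0.024,-0.045,0.2,0,0,-9,-0.171,-0.024,-0.039,0.2,0,0,-9,-0.171,-0.024,-0.039,0.2,0,0,-9,-0.171,-0.024,-0.039,0.58,0,0,-9,-0.171,-0.024,-0.039,0.58,0,0,-9,-0.171,-0.024,-0.039,0.58,0,0,-9,-0.171,-0.024,-0.08,0.58,0,0,-9,-0.171,-0.024,-0.12,0.5,0,0,-9,-0.171,-0.024,-0.12,0.45]

```text
clock: 11.5
position: [0.5843, -0.0915, 0.1225]
ee_rot: [0.134, 0.991, -0.0, 0.003]
ft_force: [0.5, -0.1, -0.1]
grip_width: 0.449
grasp_force: 0.0
```

```bash
python3 - <<'E'
from h import *
p,s,o=now();a=[*p,s];print(a,o['grip_width'],o['ft_force'])
for z in(.1,.02):print(row(a,[.4106,-.0944,z,156.8]))
E
```

```text
[np.float64(0.5843), np.float64(-0.0915), np.float64(0.1225), np.float64(164.59)] 0.4494407894230055 [ 0.53377028 -0.06998431 -0.1185439 ]
[0.0, 0.0, 7.79, 0.1667, -0.049, 0.0225]
[0.0, 0.0, 7.79, 0.1667, -0.049, 0.1025]
```

Call:
play_rows:
  plan: [0,0,7.8,0.167,-0.049,0.022,0.45,0,0,7.8,0.167,-0.049,0.022,0.45,0,0,7.8,0.167,-0.049,0.022,0.45,0,0,7.8,0.167,-0.049,0.022,0.45,0,0,7.8,0.167,-0.049,0.022,0.45,0,0,7.8,0.167,-0.049,0.07,0.45,0,0,7.8,0.167,-0.049,0.105,0.45,0,0,7.8,0.167,-0.049,0.117,0.45,0,0,7.8,0.167,-0.049,0.12,0.45,0,0,7.8,0.167,-0.049,0.12,0.45]

```text
clock: 12.75
position: [0.4093, -0.0944, -0.0001]
ee_rot: [0.201, 0.98, 0.0, 0.001]
ft_force: [0.5, 1.0, 0.2]
grip_width: 0.448
grasp_force: 0.0
```

```bash
python3 - <<'E'
from h import *
p,s,o=now();a=[*p,s];print(a,o['grip_width'],o['ft_force'])
print(row(a,[.4106,-.0944,-.002,156.8]))
im=viewer.camera("scene");H,S,V=cv2.split(cv2.cvtColor(im,cv2.COLOR_RGB2HSV))
cv2.imwrite("pics/s8.png",cv2.resize(im[170:290,210:410],None,fx=4,fy=4,interpolation=cv2.INTER_CUBIC)[:,:,::-1])
E
```

```text
[np.float64(0.4093), np.float64(-0.0944), np.float64(-0.0001), np.float64(156.8)] 0.4476150751299356 [0.52708743 1.03404716 0.15293794]
[0.0, 0.0, -0.0, -0.0012, 0.0005, 0.0019]
```

View pics/s8.png

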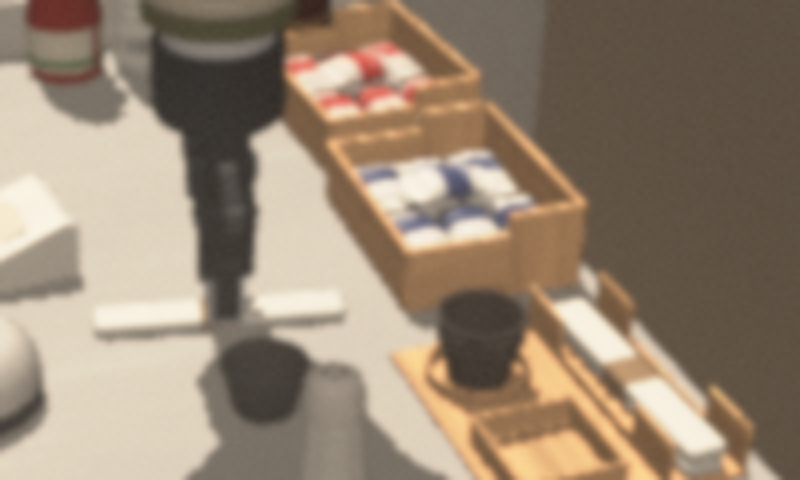

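Both sachets lie in their boxes ((365,65) and (455,180)); the fingers straddle the cutlery band at (222,305). Close.

Call:
play_rows:
  plan: [0,0,0,-0.001,0,0.001,0.1,0,0,0,-0.001,0,0.001,0.1,0,0,0,-0.001,0,0.001,0.1,0,0,0,-0.001,0,0.001,0.1,0,0,0,-0.001,0,0.001,0.1]
  squeeze: 30

```text
clock: 13.42
position: [0.4092, -0.0948, -0.002]
ee_rot: [0.201, 0.98, -0.0, 0.0]
ft_force: [-0.2, -0.0, 0.3]
grip_width: 0.097
grasp_force: 0.0
```

```bash
python3 - <<'E'
from h import *
p,s,o=now();a=[*p,s];print(a,o['grip_width'],o['ft_force'])
for z in(.12,.026):print(row(a,[.566,-.281,z,78]))
print(row(a,[.47,-.2,.13,120]))
E
```

```text
[np.float64(0.4092), np.float64(-0.0948), np.float64(-0.002), np.float64(156.79)] 0.09694433541224731 [-0.22712698 -0.02196827  0.28694276]
[0.0, 0.0, 78.79, -0.2175, -0.1093, -0.122]
[0.0, 0.0, 78.79, -0.2175, -0.1093, -0.028]
[0.0, 0.0, 36.79, -0.0973, -0.0727, -0.132]
```

The grasp missed: it closed above the bar, so the tips sit about 11 mm or more behind the TCP. Reopen and go lower, watching force.

Call:
play_rows:
  plan: [0,0,0,0,0,-0.003,0.42,0,0,0,0,0,-0.003,0.42,0,0,0,0,0,-0.003,0.42,0,0,0,0,0,0.004,0.42,0,0,0,0,0,0.008,0.42,0,0,0,0,0,0.008,0.42]

```text
clock: 14.18
position: [0.4088, -0.0946, -0.0105]
ee_rot: [0.201, 0.98, 0.0, -0.0]
ft_force: [-0.9, 0.3, 0.3]
grip_width: 0.421
grasp_force: 0.0
```

Call:
play_rows:
  plan: [0,0,0,0.001,0,0,0.1,0,0,0,0.001,0,0,0.1,0,0,0,0.001,0,0,0.1,0,0,0,0.001,0,0,0.1,0,0,0,0.001,0,0,0.1]

```text
clock: 14.8
position: [0.4083, -0.0944, -0.0099]
ee_rot: [0.201, 0.98, -0.0, 0.0]
ft_force: [-0.8, 0.1, 2.3]
grip_width: 0.264
grasp_force: 29.6
```

Call:
play_rows:
  plan: [0,0,0,0,0,-0.04,0.1,0,0,0,0,0,-0.09,0.1,0,0,0,0,0,-0.11,0.1,0,0,8,-0.02,-0.01,-0.11,0.1,0,0,16,-0.045,-0.022,-0.11,0.1,0,0,25,-0.07,-0.034,-0.11,0.1,0,0,34,-0.095,-0.046,-0.11,0.1,0,0,43,-0.12,-0.058,-0.11,0.1,0,0,52,-0.145,-0.07,-0.11,0.1,0,0,61,-0.17,-0.084,-0.11,0.1,0,0,70,-0.195,-0.098,-0.11,0.1,0,0,78.8,-0.217,-0.109,-0.11,0.1,0,0,78.8,-0.217,-0.109,-0.11,0.1,0,0,78.8,-0.217,-0.109,-0.11,0.1]

```text
clock: 16.55
position: [0.5644, -0.2793, 0.0997]
ee_rot: [0.776, 0.63, -0.0, -0.0]
ft_force: [0.5, 0.3, -0.2]
grip_width: 0.269
grasp_force: 29.6
```

```bash
python3 - <<'E'
from h import *
p,s,o=now();a=[*p,s];print(a,o['grip_width'],o['ft_force'],o['clock'])
for z in(.035,.013):print(row(a,[.5655,-.2815,z,78]))
im=viewer.camera("scene")
cv2.imwrite("pics/s9.png",cv2.resize(im[150:310,260:440],None,fx=3.7,fy=3.7,interpolation=cv2.INTER_CUBIC)[:,:,::-1])
E
```

```text
[np.float64(0.5644), np.float64(-0.2793), np.float64(0.0997), np.float64(78.14)] 0.26900710196771155 [ 0.50938568  0.33804925 -0.22377489] 16.55
[0.0, 0.0, 0.14, -0.0019, 0.0015, 0.0647]
[0.0, 0.0, 0.14, -0.0019, 0.0015, 0.0867]
```

View pics/s9.png

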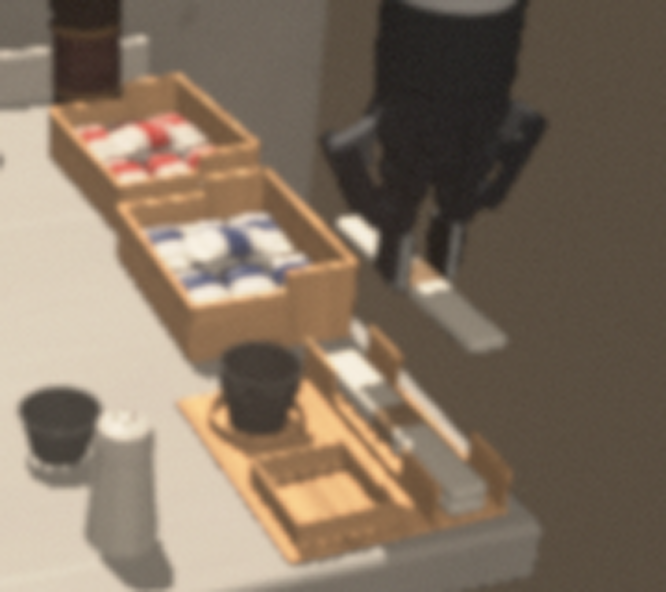

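```bash
python3 - <<'E'
from h import *
p,s,o=now()
def f(X): return ((proj("scene",X)-[260,150])*3.7).round()
d=np.array([np.cos(np.radians(s)),np.sin(np.radians(s)),0])
for z in(.1,.115):print([f(np.array([p[0],p[1],z])+k*d) for k in(.075,0,-.075)])
print([f(np.array([.5655,-.2815,.021])+k*d) for k in(.075,0,-.075)])
E
```

```text
[array([346., 240.]), array([411., 299.]), array([486., 367.])]
[array([349., 218.]), array([414., 277.]), array([490., 344.])]
[array([338., 349.]), array([400., 413.]), array([471., 487.])]
```

Projection agrees with the held bar and the channel. Lower it in.

Call:
play_rows:
  plan: [0,0,0,-0.002,0.002,0.04,0.1,0,0,0,-0.002,0.002,0.065,0.1,0,0,0,-0.002,0.002,0.078,0.1,0,0,0,-0.002,0.002,0.086,0.1,0,0,0,-0.002,0.002,0.086,0.1,0,0,0,-0.002,0.002,0.086,0.1]

```text
clock: 17.35
position: [0.5669, -0.2826, 0.015]
ee_rot: [0.777, 0.629, 0.0, 0.001]
ft_force: [0.3, 0.5, -0.5]
grip_width: 0.268
grasp_force: 29.6
```

Call:
play_rows:
  plan: [0,0,0,0,0,0.003,0.1,0,0,0,0,0,0.003,0.1,0,0,0,0,0,0.003,0.38,0,0,0,0,0,0.003,0.38,0,0,0,0,0,0.003,0.38,0,0,0,0,0,-0.03,0.38,0,0,0,0,0,-0.08,0.5,0,0,0,0,0,-0.1,0.72,0,0,0,0,0,-0.1,0.72]

```text
clock: 18.48
position: [0.567, -0.2829, 0.1154]
ee_rot: [0.777, 0.629, 0.0, 0.001]
ft_force: [0.3, 0.7, -0.4]
grip_width: 0.723
grasp_force: 0.0
```

```bash
python3 - <<'E'
from h import *
p,s,o=now();a=[*p,s];print(a,o['grip_width'],o['ft_force'],o['clock'])
im=viewer.camera("scene")
def f(X): return proj("scene",X).round(1)
# cutlery in channel: bright pixels in the organiser area
m=(im.min(2)>150)
m[:, :335]=0;m[:,420:]=0;m[:235]=0;m[295:]=0
n,l,st,ce=cv2.connectedComponentsWithStats(m.astype(np.uint8))
for i in range(1,n):
    if st[i,4]>30: print(st[i],ce[i], cv2.minAreaRect(np.argwhere(l==i)[:,::-1].astype(np.float32)))
d=np.array([np.cos(np.radians(s)),np.sin(np.radians(s)),0])
print([f(np.array([.5655,-.2815,.030])+k*d) for k in(.075,.045,0,-.045,-.075)])
# cup: top view
t=viewer.camera("top"); np.save("top2",t)
print(row(a,[.388,-.1796,.1,78]))
E
```

```text
[np.float64(0.567), np.float64(-0.2829), np.float64(0.1154), np.float64(77.98)] 0.7230608218931667 [ 0.26699716  0.69690938 -0.35832341] 18.475
[349 238  23  23 235] [358.53617021 249.27659574] ((358.6294250488281, 249.6878204345703), (22.922569274902344, 13.04823112487793), 49.08561706542969)
[367 260  23  18 218] [377.88073394 268.82110092] ((377.40264892578125, 269.9601745605469), (23.04766082763672, 12.699732780456543), 48.8140754699707)
[array([351.9, 241. ]), array([358.3, 247.7]), array([368.6, 258.3]), array([379.8, 269.8]), array([387.8, 278.1])]
[0.0, 0.0, -0.02, 0.0638, -0.1966, 0.0154]
```

Cutlery lies in the channel as expected. Next, the cup.

Call:
play_rows:
  plan: [0,0,0,0.064,-0.197,0.015,0.76,0,0,0,0.064,-0.197,0.015,0.76,0,0,0,0.064,-0.197,0.015,0.76,0,0,0,0.064,-0.197,0.015,0.76,0,0,0,0.064,-0.197,0.015,0.76,0,0,0,0.064,-0.197,0.04,0.76,0,0,0,0.064,-0.197,0.07,0.76,0,0,0,0.064,-0.197,0.09,0.76,0,0,0,0.064,-0.197,0.09,0.76,0,0,0,0.064,-0.197,0.09,0.76]

```text
clock: 19.82
position: [0.3877, -0.179, 0.0244]
ee_rot: [0.777, 0.629, 0.0, 0.0]
ft_force: [-0.7, 0.2, 0.5]
grip_width: 0.756
grasp_force: 0.0
```

```bash
python3 - <<'E'
from h import *
p,s,o=now();a=[*p,s];print(a,o['grip_width'],o['ft_force'],o['clock'])
print(row(a,[.388,-.1796,.006,78]))
E
```

```text
[np.float64(0.3877), np.float64(-0.179), np.float64(0.0244), np.float64(77.99)] 0.7563333418308594 [-0.66350922  0.15484968  0.45893106] 19.825
[0.0, 0.0, -0.01, -0.0005, 0.0004, 0.0184]
```

Call:
play_rows:
  plan: [0,0,0,0,0,0.01,0.76,0,0,0,0,0,0.019,0.76,0,0,0,0,0,0.019,0.76,0,0,0,0,0,0.019,0.4,0,0,0,0,0,0.019,0.4,0,0,0,0,0,0.019,0.4,0,0,0,0,0,0.019,0.4,0,0,0,0,0,0.019,0.4]
  squeeze: 20

```text
clock: 20.82
position: [0.387, -0.1789, 0.0053]
ee_rot: [0.777, 0.629, -0.0, 0.0]
ft_force: [-2.2, 0.9, 5.8]
grip_width: 0.565
grasp_force: 20.3
```

```bash
python3 - <<'E'
from h import *
p,s,o=now();a=[*p,s];print(a,o['grip_width'],o['ft_force'],o['grasp_force'],o['clock'])
for z in(.1,.034):print(row(a,[.5024,-.2238,z,78]))
E
```

```text
[np.float64(0.387), np.float64(-0.1789), np.float64(0.0053), np.float64(77.98)] 0.5649475037469748 [-2.22482884  0.8963557   5.81212052] 20.333609829540364 20.825
[0.0, 0.0, -0.02, -0.0199, 0.1222, -0.0947]
[0.0, 0.0, -0.02, -0.0199, 0.1222, -0.0287]
```

Call:
play_rows:
  plan: [0,0,0,0,0,-0.02,0.4,0,0,0,0,0,-0.06,0.4,0,0,0,0,0,-0.085,0.4,0,0,0,-0.006,0.04,-0.085,0.4,0,0,0,-0.013,0.08,-0.085,0.4,0,0,0,-0.018,0.11,-0.085,0.4,0,0,0,-0.02,0.122,-0.085,0.4,0,0,0,-0.02,0.122,-0.085,0.4,0,0,0,-0.02,0.122,-0.06,0.4,0,0,0,-0.02,0.122,-0.05,0.4,0,0,0,-0.02,0.122,-0.05,0.4]

```text
clock: 22.2
position: [0.5011, -0.2235, 0.0547]
ee_rot: [0.777, 0.629, -0.0, -0.001]
ft_force: [-0.9, 0.5, 0.3]
grip_width: 0.561
grasp_force: 20.9
```

```bash
python3 - <<'E'
from h import *
p,s,o=now();a=[*p,s];print(a,o['grip_width'],o['ft_force'],o['grasp_force'],o['clock'])
print(row(a,[.5024,-.2238,.034,78]))
im=viewer.camera("scene")
# is the table spot of the cup now empty?  is the cup in the hand above the stack?
print([proj("scene",[.388,-.18,.015]).round(),im[262:266,274:280].mean((0,1))])
u,v=proj("scene",[*p[:2],.055]);print(u,v);
cv2.imwrite("pics/s10.png",cv2.resize(im[int(v)-40:int(v)+45,int(u)-60:int(u)+60],None,fx=6,fy=6,interpolation=cv2.INTER_CUBIC)[:,:,::-1])
E
```

```text
[np.float64(0.5011), np.float64(-0.2235), np.float64(0.0547), np.float64(77.99)] 0.5610665601977215 [-0.93670367  0.46793784  0.33046833] 20.856113659974653 22.2
[0.0, 0.0, -0.01, -0.0, 0.0013, 0.0207]
[array([276., 266.]), array([221.70833333, 208.375     , 188.95833333])]
330.0747030933848 244.8725737121827
```

Call:
play_rows:
  plan: [0,0,0,0,0.001,0.008,0.4,0,0,0,0,0.001,0.014,0.4,0,0,0,0,0.001,0.018,0.4,0,0,0,0,0.001,0.02,0.4,0,0,0,0,0.001,0.02,0.4,0,0,0,0,0.001,0.02,0.4]

```text
clock: 23.0
position: [0.5032, -0.2241, 0.0352]
ee_rot: [0.777, 0.629, 0.0, 0.0]
ft_force: [0.1, 0.1, -0.2]
grip_width: 0.562
grasp_force: 20.9
```

Call:
play_rows:
  plan: [0,0,0,0,0,0.002,0.4,0,0,0,0,0,0.002,0.4,0,0,0,0,0,0.002,0.6,0,0,0,0,0,0.002,0.66,0,0,0,0,0,0.002,0.72,0,0,0,0,0,0.002,0.72,0,0,0,0,0,-0.02,0.72,0,0,0,0,0,-0.07,0.72,0,0,0,0,0,-0.11,0.72,0,0,0,0,0,-0.11,0.72]

```text
clock: 24.25
position: [0.5049, -0.2246, 0.1483]
ee_rot: [0.777, 0.629, 0.001, 0.003]
ft_force: [0.3, 0.8, 0.5]
grip_width: 0.722
grasp_force: 0.0
```

```bash
python3 - <<'E'
from h import *
p,s,o=now();a=[*p,s];print(a,o['grip_width'],o['ft_force'],o['clock'])
print(row(a,[.3746,-.2658,.14,78]))
im=viewer.camera("scene"); im0=np.load("scene.npy")
def dark(i,sl): 
    m=np.zeros(i.shape[:2],bool); m[sl]=i[sl].max(2)<75; q=np.argwhere(m); return q.min(0),q.max(0),q.mean(0),len(q)
print(dark(im,np.s_[232:275,308:352]))
print("rim top expect",proj("scene",[.5024,-.2238,.056]),"old rim",proj("scene",[.5024,-.2238,.047]),"L/R",proj("scene",[.4809,-.2101,.056]),proj("scene",[.5239,-.2375,.056]))
E
```

```text
[np.float64(0.5049), np.float64(-0.2246), np.float64(0.1483), np.float64(77.99)] 0.7223763111460156 [0.32473607 0.77199469 0.48723085] 24.25
[0.0, 0.0, -0.01, -0.0674, -0.1189, 0.0083]
(array([241, 322]), array([266, 340]), array([252.67647059, 330.2459893 ]), 374)
rim top expect [330.65210855 244.38692166] old rim [330.37211057 247.7973739 ] L/R [319.13018981 244.27939014] [342.16967606 244.49441258]
```

Call:
play_rows:
  plan: [0,0,0,-0.067,-0.119,0.008,0.78,0,0,0,-0.067,-0.119,0.008,0.78,0,0,0,-0.067,-0.119,0.008,0.78,0,0,0,-0.067,-0.119,0.008,0.78,0,0,0,-0.067,-0.119,0.008,0.78,0,0,0,-0.067,-0.119,0.04,0.78,0,0,0,-0.067,-0.119,0.07,0.78,0,0,0,-0.067,-0.119,0.1,0.78,0,0,0,-0.067,-0.119,0.11,0.78,0,0,0,-0.067,-0.119,0.11,0.78]
  squeeze: 40

```text
clock: 25.55
position: [0.3734, -0.2642, 0.0349]
ee_rot: [0.777, 0.63, 0.0, -0.0]
ft_force: [0.2, -0.0, 0.4]
grip_width: 0.777
grasp_force: 0.0
```

```bash
python3 - <<'E'
from h import *
p,s,o=now();a=[*p,s];print(a,o['grip_width'],o['ft_force'],o['clock'])
print(row(a,[.3746,-.2658,.013,78]))
E
```

```text
[np.float64(0.3734), np.float64(-0.2642), np.float64(0.0349), np.float64(78.06)] 0.7766426192440902 [ 0.24079645 -0.02855974  0.38370758] 25.55
[0.0, 0.0, 0.06, -0.0013, 0.0015, 0.0219]
```

Call:
play_rows:
  plan: [0,0,0,-0.001,0.001,0.01,0.78,0,0,0,-0.001,0.001,0.02,0.78,0,0,0,-0.001,0.001,0.02,0.78,0,0,0,-0.001,0.001,0.02,0.3,0,0,0,-0.001,0.001,0.02,0.3,0,0,0,-0.001,0.001,0.02,0.3,0,0,0,-0.001,0.001,0.02,0.3,0,0,0,-0.001,0.001,0.02,0.3]

```text
clock: 26.55
position: [0.3737, -0.2662, 0.0156]
ee_rot: [0.777, 0.629, -0.0, 0.0]
ft_force: [-1.4, 1.0, 5.2]
grip_width: 0.385
grasp_force: 39.5
```

```bash
python3 - <<'E'
from h import *
p,s,o=now();a=[*p,s];print(a,o['grip_width'],o['ft_force'],o['grasp_force'],o['clock'])
for z in(.1,.019):print(row(a,[.485,-.306,z,78]))
E
```

```text
[np.float64(0.3737), np.float64(-0.2662), np.float64(0.0156), np.float64(77.99)] 0.3853947185851724 [-1.44739049  1.03416779  5.18547828] 39.45513756974833 26.55
[0.0, 0.0, -0.01, -0.0158, 0.1171, -0.0844]
[0.0, 0.0, -0.01, -0.0158, 0.1171, -0.0034]
```

Call:
play_rows:
  plan: [0,0,0,0,0,-0.01,0.3,0,0,0,0,0,-0.035,0.3,0,0,0,0,0,-0.065,0.3,0,0,0,0,0,-0.075,0.3,0,0,0,-0.003,0.02,-0.075,0.3,0,0,0,-0.007,0.05,-0.075,0.3,0,0,0,-0.011,0.08,-0.075,0.3,0,0,0,-0.015,0.107,-0.075,0.3,0,0,0,-0.016,0.117,-0.075,0.3,0,0,0,-0.016,0.117,-0.075,0.3,0,0,0,-0.016,0.117,-0.055,0.3,0,0,0,-0.016,0.117,-0.04,0.3,0,0,0,-0.016,0.117,-0.035,0.3,0,0,0,-0.016,0.117,-0.035,0.3]

```text
clock: 28.3
position: [0.4842, -0.3058, 0.0495]
ee_rot: [0.777, 0.629, -0.0, -0.0]
ft_force: [-0.2, -0.3, -0.9]
grip_width: 0.386
grasp_force: 40.0
```

```bash
python3 - <<'E'
from h import *
p,s,o=now();a=[*p,s];print(a,o['grip_width'],o['ft_force'],o['grasp_force'],o['clock'])
print(row(a,[.485,-.306,.021,78]))
im=viewer.camera("scene")
cv2.imwrite("pics/s11.png",cv2.resize(im[170:300,270:420],None,fx=4.6,fy=4.6,interpolation=cv2.INTER_CUBIC)[:,:,::-1])
E
```

```text
[np.float64(0.4842), np.float64(-0.3058), np.float64(0.0495), np.float64(77.99)] 0.3859763571117188 [-0.18355376 -0.31678925 -0.86450643] 40.044816926820204 28.3
[0.0, 0.0, -0.01, -0.0, 0.0008, 0.0285]
```

View pics/s11.png

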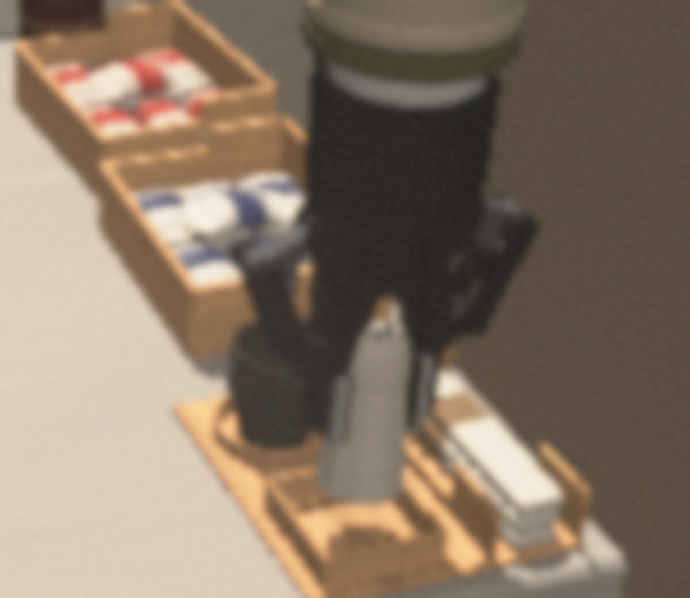

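The salt hangs upright over the well (foot at crop 362,485), the cutlery lies flat and the cup stack is upright. Quick numeric check of alignment, then lower.

```bash
python3 - <<'E'
from h import *
for X in([.4842,-.3058,.034],[.4842,-.3058,.115],[.485,-.306,.022]): print(((proj("scene",X)-[270,170])*4.6).round())
E
```

```text
[359. 480.]
[375. 328.]
[358. 501.]
```

Call:
play_rows:
  plan: [0,0,0,0,0.001,0.01,0.3,0,0,0,0,0.001,0.018,0.3,0,0,0,0,0.001,0.024,0.3,0,0,0,0,0.001,0.027,0.3,0,0,0,0,0.001,0.027,0.3,0,0,0,0,0.001,0.027,0.3]

```text
clock: 29.1
position: [0.4857, -0.3063, 0.0233]
ee_rot: [0.777, 0.629, 0.0, 0.0]
ft_force: [0.4, 0.7, -1.2]
grip_width: 0.379
grasp_force: 40.1
```

Call:
play_rows:
  plan: [0,0,0,0,0,0.002,0.3,0,0,0,0,0,0.003,0.3,0,0,0,0,0,0.003,0.3]

```text
clock: 29.48
position: [0.4855, -0.3062, 0.02]
ee_rot: [0.777, 0.629, -0.0, -0.0]
ft_force: [-0.2, 0.4, -1.1]
grip_width: 0.379
grasp_force: 40.1
```

Call:
play_rows:
  plan: [0,0,0,0,0,0.001,0.3,0,0,0,0,0,0.002,0.3,0,0,0,0,0,0.002,0.3]

```text
clock: 29.85
position: [0.4857, -0.3063, 0.0196]
ee_rot: [0.777, 0.629, -0.0, 0.0]
ft_force: [-6.3, 3.5, 16.8]
grip_width: 0.382
grasp_force: 42.4
```

Foot is on the well floor. Release and retreat.

Call:
play_rows:
  plan: [0,0,0,0,0,-0.001,0.3,0,0,0,0,0,-0.001,0.45,0,0,0,0,0,-0.001,0.6,0,0,0,0,0,-0.001,0.68,0,0,0,0,0,-0.001,0.68,0,0,0,0,0,-0.03,0.68,0,0,0,0,0,-0.08,0.68,0,0,0,0,0,-0.14,0.68,0,0,0,0,0,-0.18,0.68,0,0,0,0,0,-0.2,0.68,0,0,0,0.15,-0.1,-0.2,0.68,0,0,0,0.15,-0.1,-0.2,0.68,0,0,0,0.15,-0.1,-0.2,0.68,0,0,0,0.15,-0.1,-0.2,0.68,0,0,0,0.15,-0.1,-0.2,0.68,0,0,0,0.15,-0.1,-0.2,0.68]

```text
clock: 31.85
position: [0.4191, -0.1397, 0.2179]
ee_rot: [0.778, 0.629, 0.0, -0.0]
ft_force: [0.9, -1.0, -0.1]
grip_width: 0.679
grasp_force: 0.0
```

```bash
python3 - <<'E'
from h import *
p,s,o=now();print(p,o['ft_force'],o['clock'])
im=viewer.camera("scene")
H,S,V=cv2.split(cv2.cvtColor(im,cv2.COLOR_RGB2HSV))
# salt: grey, unsaturated pixels around the well
e=lambda z:proj("scene",[.4855,-.306,z]).round(1)
print("expect axis",e(.006),e(.045),e(.085))
u,v=e(.045).astype(int)
r=im[v-30:v+25,u-20:u+21].astype(int)
for k in range(0,55,4): print(v-30+k,"".join("#" if (q.max()-q.min()<40 and q.max()>90) else ("k" if q.max()<75 else ".") for q in r[k]))
m=im[232:275,308:352].max(2)<75; q=np.argwhere(m)+[232,308]; print("stack",q.min(0),q.max(0),q.mean(0))
print("sample",proj("scene",[.5024,-.2238,.056]))
for k in range(236,270,3): print(k,"".join("k" if x<75 else "." for x in im[k,308:352].max(1)))
E
```

```text
[ 0.4191 -0.1397  0.2179] [ 0.8634903  -0.96416904 -0.05754572] 31.85
expect axis [347.3 285. ] [349.  269.9] [350.8 253.7]
239 ######....................####.....######
243 kkkkkkkkkkk.#.....############.........##
247 kkkkkkkkkkkk.#........############......#
251 k.kkkkkkkkk.#..........###############..#
255 kkkkkkkkkk......######################...
259 kkkkkkkkk.....###################........
263 kkkkkkkk#....####################.......#
267 ####.........###############......#######
271 ............################..........#..
275 ...........#################.............
279 ...........##################............
283 ...........################..............
287 ............##############...............
291 #........................................
stack [241 321] [266 340] [252.73684211 330.23308271]
sample [330.65210855 244.38692166]
236 ............................................
239 ............................................
242 ...............kkkkkkkkkkkkkkkk.............
245 ..............kkkkkkkkkkkkkkkkkkk...........
248 .................kkkkkkkkkkkkkkk............
251 .............kkkkkkkkk.kkkkkkkkk............
254 .............kkkkkkkkkkkkkkkkkkk............
257 ..............kkkkkkkkkkkkkkkkk.............
260 ...............kkkkkkkkkkkkkk...............
263 ...............kkkkkkkkkkkkkk...............
266 ....................kkkkkk..................
269 ............................................
```

```bash
python3 -c "
from workcell import manip
print(manip.hand_in())"
```

```text
the job is handed in; nothing more can be done
None
```

All five items were put in their places in the order asked and the job was handed in at about 32 s on the robot clock; camera checks showed everything in place, with no verdict returned.

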